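Slide the base plate past the spring stop and let the pin lock it

TASK

With closed fingertips, press the yellow spring bar right down behind the blue-grey base plate and keep it held down, so that its brass stop pin drops out of the way. With the bar still down, push the plate along the slideway over the pin until it is against the red end stop, then let go of the bar so that the pin pops up through the plate's square hole. Only press and push: do not grip, lift or tip the plate, and leave the other things on the bench where they are.

Things in the scene. Friction and masses are not known exactly. Their poses are not given: they have to be found in the camera images.
- slideway: Fixed slideway on a plank 170 x 310 x 15 mm. Origin: centre of the plank's underside, on the table; +y is the slide direction, z up; its yaw varies. Two steel rails along y (-140 to +140 mm), tops at 55 mm, an open gap of 60 mm between them with only the yellow bar in it. Dark side fences (inner faces x = -57 and +57 mm, tops at 65 mm) guide the plate with 2 mm play each side.
- plate: Loose blue-grey steel plate, 110 (x) by 120 (y, along the slide) by 8 mm, 0.8 kg, flat on the rails over the gap, axes as the slideway's. Origin: centre of its underside, at slideway y -15 to +22 mm at the start, +62 home. Spigot 34 mm wide at its centre, top 38 mm above the underside. 24 mm square hole centred at y = +38 mm.
- plate_tail (a point): Middle of the lower rim of the plate's trailing edge, the face to push: 60 mm behind (-y of) the plate's origin. At slideway y = +2 mm when the plate is home.
- plunger (a joint): How far the spring bar with its pin is pressed down, m: 0 = up (pin stands 10 mm above the rail tops and blocks the plate), 0.018 = at its hard stop (pin 8 mm below the rail tops). The bar goes straight down wherever it is pressed and springs back when released: 4 N at the top, 8 N at the bottom. Hold it at 0.012 or more while the plate passes.
- bar_end (a point): Middle of the top face at the rear end (away from the pin) of the yellow bar; moves with it. The bar, 30 mm wide, 10 mm thick, flat, runs from here (slideway y = -122 mm) under the plate to y = +112 mm. Top at 52 mm above the table when up, 34 mm when fully down. The finger holding it down can slide along it and push the plate's trailing edge.
- pin_top (a point): Centre of the top of the brass stop pin (14 mm in diameter) on the bar, at slideway x = 0, y = +100 mm; 65 mm above the table when up, 47 mm when fully down.
- home (a point): Point fixed to the slideway at x = 0, y = +62 mm, at rail-top height: where the plate's origin lies when the plate is against the red end stop (a bar across the rails, face at y = +122 mm, top at 75 mm).
- coupler1: Brass-coloured tube coupler with a cross bolt, 66 x 40 x 34 mm, on the far side of the slideway; only a bystander, leave it where it is. Origin: centre of its underside.
- coupler2: Brass-coloured tube coupler like the other, 66 x 40 x 34 mm, on the robot's side of the slideway; only a bystander, leave it where it is. Origin: centre of its underside.
- cap: Yellow plastic tube cap, 54 mm in diameter, 34 mm high, on the far side of the slideway; only a bystander, leave it where it is. Origin: centre of its underside.
- jackbolt: Steel bolt stood on its head, 32 mm in diameter, 65 mm high, on the robot's side of the slideway; only a bystander, leave it where it is. Origin: centre of its underside.
- spare_plate: Second base plate, bare steel, same size as the plate, lying on the table at the right; only a bystander, leave it where it is. Origin: centre of its underside.
- caster: Caster with black wheel, standing on its mounting plate, 90 x 70 x 104 mm, at the left; only a bystander, leave it where it is. Origin: centre of its underside.
- mug: White mug, 80 mm in diameter, 90 mm high, at the left; only a bystander, leave it where it is. Origin: centre of its underside.
There are look-alikes about, which are no part of the job. What is shaped like the plate but purple is not meant.

How it is judged:
By the outcome, as a careful person would: the job done as asked, in the order asked, and still so for the second after the job is handed in, with the robot touching nothing.
It also fails if it takes over 35 s, if anything falls off the work surface, if the arm or the gripper's body presses on something with over 40 N, if the wrist force passes 120 N, or if a joint passes its speed limit or range.

ROBOT

A 6-joint arm with a two-finger parallel gripper is mounted at the origin on the work surface. World frame = base frame: x ahead of the robot, y to its left, z up, the work surface at z = 0. Lengths are in mm, angles in rad, forces in N, time in s.
With the tool pointing down it reaches from about 350 to 975 mm from the base axis. Payload 17.4 kg.
Tool frame: the origin (TCP) lies on the centre line of the jaws, within the pads' length; the fingertips stand 25 mm ahead of it and the grasp point (between the pads) lies 6 mm ahead of it (bot.tip_reach is the distance from the TCP to the fingertips, in mm); z points along the fingers, y is the line along which they close (so a half turn about z gives the same grasp; the last joint's range is limited). The gripper opens to 85 mm and grips with 20 to 120 N. Pads are 22 mm wide; open, the fingers measure 114 mm over their backs; the gripper's body (76 mm by 85 mm) begins 54 mm behind the grasp point. The pads swing forward as they close: fully open they stand 13 mm farther back than shut.
Start: joints at [-1.239, 0.116, 1.442, -0, 1.584, -0.038], TCP at [243.956, -629.379, 256.303] pointing down, gripper open.
Joint ranges: [-2.83, 2.83], [-0.83, 2.19], [0.07, 2.5], [-1.14, 4.28], [0.01, 3], [-2.97, 2.97]. Speed limits (rad/s): [1.89, 1.89, 2.22, 3.14, 3.14, 3.14].

INTERFACE

Orientations are given as a unit quaternion [x, y, z, w].
In Python, from plant import bot gives the robot as it stands.
- The arm moves only by the tool apply_moves, never from a script. Its argument "commands" is a list of rows, each a list of 6 numbers: the shift along the world's x, y, z in m, then the turn, a rotation vector about the world's x, y, z in degrees. In form: [[dx, dy, dz, rx, ry, rz], ...]. A call has 1 to 10 rows; each row shifts and turns the commanded pose from where the row before left it; what a row does not reach is not made up. A row lasts 1/12 s, in which the tool goes at most 41.7 mm and 7.16 degrees, less where a joint would pass 70% of its speed; a pose out of reach is approached as far as the arm can. A call is refused whole if a number of a shift passes 0.0417 or a number of a turn 7.16, either way. A call with a gripper value outside its range is refused whole. "gripper" is the closure, from 0 (fully open) to 1 (shut), set as the call begins (left out, the last holds). The fingers move at their own pace and stop on an object; the grip force is fixed at half the most. Time passes only in rows, so rows that do not move let the fingers close. It gives the time, the measured TCP pose, the force, the opening and the grip force at its end, in the units of the state.
- bot.observe(): the state, without advancing time (a new reading comes with each control period).
- bot.capture(name): name is "scene" or "top" or "wrist"; returns the picture (420x560x3 uint8, red, green, blue); there is no depth.
- bot.calibration(name): a dict with "intrinsics" (3x3 intrinsics, pixels), "rvec" (rotation vector, rad) and "tvec" (3), from world to camera coordinates, as OpenCV has them; the wrist camera has in their place "T_tool_cam" (4x4, takes a point from camera to tool coordinates, whose origin is the TCP and whose axes are the flange's). Camera axes: x right, y down, z forward; pixel columns grow to the right and rows downward; lengths in mm; the calibration is good to about 2 mm. The wrist camera is an equidistant fisheye: a pixel r from the principal point sees the ray r / f radians off the axis. A picture is of the moment at which its call begins: read the wrist's pose just before it. calibration takes no time and is no camera call.
- bot.sign_off(): hands the job in; it is judged then, once.
Trained networks look in the newest picture that a camera, given by its name, has taken for a name from the list of things; names that differ only in an ending like _2 or _b are one class to them, and where a whole thing is asked for, a point or a joint stands for the part that bears it (a point fixed in the world has none). Each returns a list of dicts, best first, with "confidence" (0 to 1); they miss things now and then, are a little off and sometimes report something else, mostly with a low value. They report only what shows in the picture. A call takes as long as a camera call. They do not tell look-alikes from the thing itself.
- bot.recognise(camera, label): "position" ([x, y, z] in mm, in world coordinates, good to about 4 mm: the middle of the surface that is visible of it).
The state is a dict: "time_s": time; "qpos": joint angles; "joint_vel": joint speeds; "tau": joint torques, N m; "eef_pos": TCP position; "tcp_rot": TCP orientation; "ft_force": force on the tool from outside, world axes, zero at the start; "torque": the same for the moment, N m; "finger_gap": finger opening in mm; "grasp_force": force on a finger pad.
Only numpy, scipy, OpenCV 4.12 (cv2) and the standard library are available. Lean on these libraries where they do the work, as an engineer would, in place of code of your own. Each camera call takes 0.05 s, during which the arm holds its last target. There are 200 camera calls.

## Working session

There is one attempt and no reset: what is moved stays moved. The work goes in short steps, Python scripts to look and compute and a tool call to move; the robot and the scene stay as the last step left them, time stands still between calls to the robot, and variables do not carry over. Pictures are saved under pics/ and viewed, at most 10 in all, crops included, and the job is handed in when it is done.

Besides the shell and the picture viewer there is one more tool, called after "Emit:" by a JSON object that holds its "fn" and its "kwargs", one argument or row to a line. apply_moves: Moves the arm, as the interface text tells. Its arguments: {"type":"object","properties":{"commands":{"type":"array"},"gripper":{"type":"number"}},"required":["commands"]}

```bash
mkdir -p pics
python3 - <<'E'
from plant import bot
import cv2,numpy as np
a=bot.capture("scene");b=bot.capture("top")
cv2.imwrite("pics/s.png",a[...,::-1]);cv2.imwrite("pics/t.png",b[...,::-1])
for c in("scene","top"):
  for l in("plate","bar_end","pin_top","slideway"):
    print(c,l,[(np.round(d["position"]).tolist(),round(d["confidence"],2)) for d in bot.recognise(c,l)][:3])
print(bot.observe(), bot.tip_reach)
E
```

```text
scene plate [([546.0, 69.0, 65.0], 0.64), ([452.0, -222.0, 7.0], 0.63)]
scene bar_end [([573.0, 114.0, 54.0], 0.72)]
scene pin_top [([572.0, 114.0, 50.0], 0.81)]
scene slideway [([592.0, 126.0, 46.0], 0.68), ([574.0, 116.0, 52.0], 0.29)]
top plate [([532.0, 62.0, 63.0], 0.9), ([278.0, 253.0, 6.0], 0.85), ([664.0, -237.0, 14.0], 0.76)]
top bar_end [([563.0, 97.0, 53.0], 0.71)]
top pin_top [([558.0, 96.0, 52.0], 0.88)]
top slideway [([531.0, 80.0, 43.0], 0.8)]
{'time_s': 0.5, 'qpos': array([-1.23880645e+00,  1.16000013e-01,  1.44164238e+00,  8.18504143e-06,
        1.58401123e+00, -3.78146246e-02]), 'joint_vel': array([-1.05476793e-05,  9.78698338e-04, -9.13845849e-04,  9.74843756e-04,
        2.91428710e-04,  2.94516407e-04]), 'tau': array([ 3.96922023e-04, -7.31135702e+01, -6.32219195e+01,  2.47777632e-05,
        7.50672934e-04,  2.72144223e-05]), 'eef_pos': array([ 243.94812446, -629.36381776,  256.27679421]), 'tcp_rot': array([ 9.82954216e-01,  1.83850503e-01, -4.20127802e-07, -3.07575264e-05]), 'ft_force': array([-1.14108936, -0.82960443,  0.54724664]), 'torque': array([-0.04876865,  0.04125536, -0.0216564 ]), 'grasp_force': 0.0, 'finger_gap': 85.54818977198391} 25.0
```

View pics/s.png

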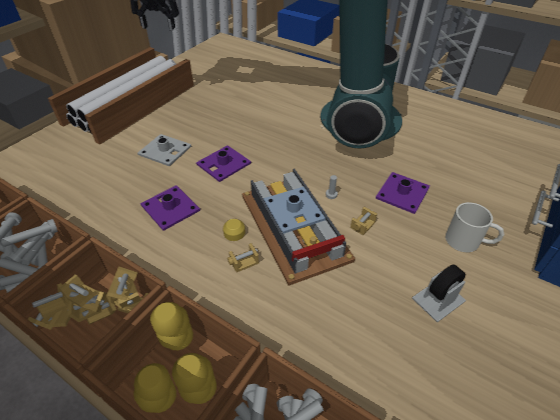

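View pics/t.png

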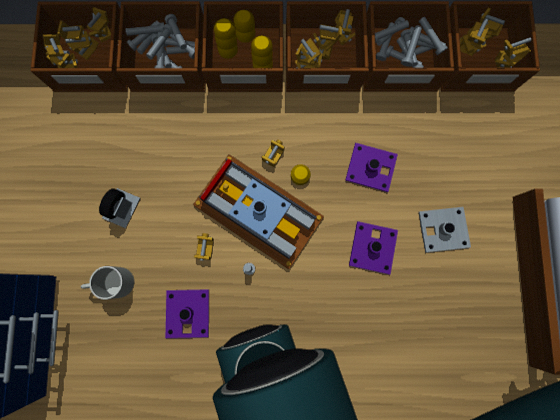

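The top view shows the slideway centred at about (258,212), with the red stop at the upper left (217,178) and the exposed rear bar at about (288,228). Plate-shaped things in the top view:
- The blue-grey one on the rails at (259,208) is meant, by its colour and its place on the slideway.
- The purple ones at (371,167), (375,247) and (187,313) are look-alikes.
- The bare steel one at (445,229) is the spare.

I'll confirm this in an enlarged crop.

```bash
python3 - <<'E'
import cv2
b=cv2.imread("pics/t.png")[145:280,180:335]
cv2.imwrite("pics/tc.png",cv2.resize(b,None,fx=4.4,fy=4.4,interpolation=cv2.INTER_CUBIC)[:600])
E
cat > h.py <<'E'
from plant import bot
import cv2,numpy as np
from scipy.optimize import least_squares
def back(cam,px,z):
    c=bot.calibration(cam);R=cv2.Rodrigues(np.array(c["rvec"],float))[0];t=np.array(c["tvec"],float).ravel()
    K=np.array(c["intrinsics"],float);px=np.atleast_2d(np.array(px,float))
    d=(R.T@np.linalg.inv(K)@np.c_[px,np.ones(len(px))].T).T
    o=-R.T@t; return o+d*((z-o[2])/d[:,2])[:,None]
def proj(cam,P):
    c=bot.calibration(cam)
    return cv2.projectPoints(np.array(P,float).reshape(-1,3),np.array(c["rvec"],float),np.array(c["tvec"],float),np.array(c["intrinsics"],float),None)[0][:,0]
E
```

```text
(no output)
```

View pics/tc.png

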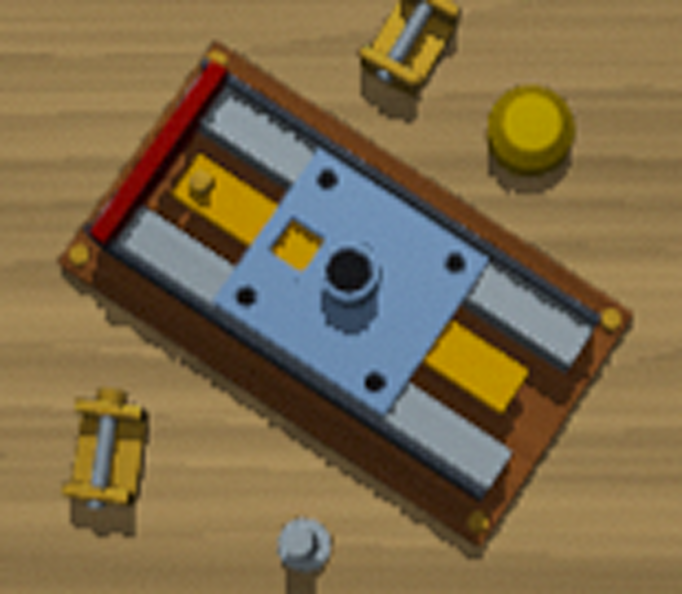

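The crop shows the blue-grey plate with its spigot at (350,270) and hole at (298,243). The pin is up at (202,182), the red stop is at the left, and the rear bar end is at (517,390). This is the plate meant, so I'll fit the pose.

Run:
```python
from h import *
pts=[((213,42),(85,155,15)),((632,316),(85,-155,15)),((478,556),(-85,-155,15)),((62,262),(-85,155,15)),((202,180),(0,100,65)),((527,370),(15,-122,52)),
((318,152),(55,60,'p')),((490,258),(55,-60,'p')),((388,412),(-55,-60,'p')),((213,303),(-55,60,'p'))]
px=np.array([p[0] for p in pts])/4.4+[180,145]
def P(v):
    L=np.array([(q[0],q[1]+v[3],63) if q[2]=='p' else q for _,q in pts],float)
    c,s=np.cos(v[2]),np.sin(v[2]);return np.c_[v[0]+c*L[:,0]-s*L[:,1],v[1]+s*L[:,0]+c*L[:,1],L[:,2]]
r=least_squares(lambda v:(proj("top",P(v))-px).ravel(),[535,70,0.9,0])
r=min([least_squares(lambda v:(proj("top",P(v))-px).ravel(),[535,70,a,0]) for a in (-2,-1,0,1,2,3)],key=lambda r:r.cost)
v=r.x;print(v,np.degrees(v[2]));print(np.round(r.fun.reshape(-1,2),1).tolist())
c,s=np.cos(v[2]),np.sin(v[2]);print("u",-s,c)
for n,y in(("barend",-122),("plate",v[3]),("tail",v[3]-60),("homeTail",2)):print(n,v[0]-s*y,v[1]+c*y)
pr=proj("scene",[[v[0]-s*100,v[1]+c*100,65],[v[0]+s*122,v[1]-c*122,52]]);print(pr)
from scipy.spatial.transform import Rotation as R
print(R.from_quat(bot.observe()["tcp_rot"]).as_matrix().round(3),bot.calibration("wrist"))
```

```text
[537.71466875  71.53979104  -0.59222507  -6.90320491] -33.93199714544224
[[0.6, -0.6], [0.8, -0.3], [0.5, -1.4], [-1.5, 0.3], [-0.4, 0.2], [0.7, 0.5], [0.4, -0.7], [-0.1, 0.7], [-0.9, 1.3], [-0.1, -0.1]]
u 0.5582085469411143 0.8297006798369456
barend 469.6132260236332 -29.683691900826986
plate 533.8612407707699 65.8121972359202
tail 500.36872795430304 16.03015644570346
homeTail 538.8310858443314 73.19919239895427
[[314.20286093 236.91573974]
 [276.41120955 180.63710451]]
[[ 0.932  0.361 -0.   ]
 [ 0.361 -0.932  0.   ]
 [ 0.    -0.    -1.   ]] {'intrinsics': array([[325.1922621 ,   0.        , 274.55765198],
       [  0.        , 325.1922621 , 205.93618965],
       [  0.        ,   0.        ,   1.        ]]), 'T_tool_cam': array([[-8.38519155e-05, -9.46938090e-01, -3.21416002e-01,
         8.44383568e+01],
       [ 9.99999625e-01, -3.56434124e-04,  7.89223820e-04,
        -5.16551612e-01],
       [-8.61909728e-04, -3.21415815e-01,  9.46937765e-01,
        -1.17382862e+02],
       [ 0.00000000e+00,  0.00000000e+00,  0.00000000e+00,
         1.00000000e+00]])}
```

Emit:
{"fn": "apply_moves", "kwargs": {
  "commands": [
    [0.012, 0.031, 0, 0, 0, 1.75],
    [0.012, 0.031, 0, 0, 0, 1.75],
    [0.012, 0.031, 0, 0, 0, 1.75],
    [0.012, 0.031, 0, 0, 0, 1.75],
    [0.012, 0.031, 0, 0, 0, 1.75],
    [0.012, 0.031, 0, 0, 0, 1.75],
    [0.012, 0.031, 0, 0, 0, 1.75],
    [0.012, 0.031, 0, 0, 0, 1.75],
    [0.012, 0.031, 0, 0, 0, 1.75],
    [0.012, 0.031, 0, 0, 0, 1.75]
  ],
  "gripper": 1
}}

```text
time_s: 1.33
eef_pos: [364.1, -317.8, 256.5]
tcp_rot: [0.943, 0.332, 0.0, 0.0]
ft_force: [0.5, 0.5, -0.6]
finger_gap: 0.1
grasp_force: 0.0
```

Emit:
{"fn": "apply_moves", "kwargs": {
  "commands": [
    [0.012, 0.031, -0.01, 0, 0, 1.75],
    [0.012, 0.031, -0.01, 0, 0, 1.75],
    [0.012, 0.031, -0.01, 0, 0, 1.75],
    [0.012, 0.031, -0.01, 0, 0, 1.75],
    [0.012, 0.031, -0.01, 0, 0, 1.75],
    [0.012, 0.031, -0.01, 0, 0, 1.75],
    [0.012, 0.031, -0.01, 0, 0, 1.75],
    [0.012, 0.031, -0.01, 0, 0, 1.75],
    [0.012, 0.031, -0.01, 0, 0, 1.75],
    [0, 0, 0, 0, 0, 0]
  ]
}}

```text
time_s: 2.17
eef_pos: [472.4, -36.2, 164.4]
tcp_rot: [0.888, 0.46, -0.0, -0.001]
ft_force: [-0.7, -0.5, -0.4]
finger_gap: -0.1
grasp_force: 0.0
```

Emit:
{"fn": "apply_moves", "kwargs": {
  "commands": [
    [0.006, 0.0145, -0.02, 0, 0, 0.7],
    [0.006, 0.0145, -0.02, 0, 0, 0.7],
    [0, 0, -0.014, 0, 0, 0],
    [0, 0, 0, 0, 0, 0]
  ]
}}

```text
time_s: 2.5
eef_pos: [482.8, -10.8, 109.5]
tcp_rot: [0.883, 0.469, -0.002, -0.001]
ft_force: [-0.3, 0.2, 0.1]
finger_gap: 0.2
grasp_force: 0.0
```

Run:
```python
from h import *
print(bot.observe()["eef_pos"])
cv2.imwrite("pics/w1.png",bot.capture("wrist")[...,::-1])
```

```text
[482.8458139  -10.84230373 109.51210171]
```

View pics/w1.png

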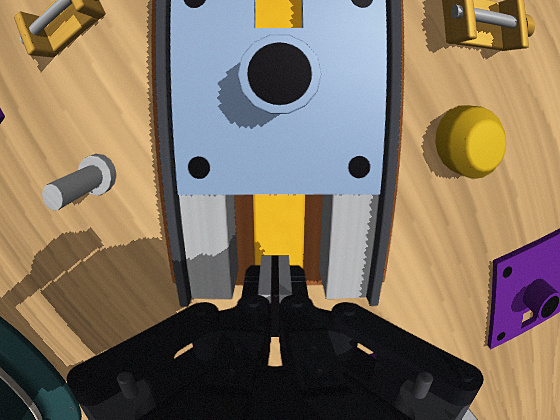

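The wrist view shows the plate's trailing edge level at row 193. The bar is centred at column 279 and the fingertips at 274, so the fingers sit about 2 mm off. I'll shift that and press down.

Emit:
{"fn": "apply_moves", "kwargs": {
  "commands": [
    [0.0017, -0.001, -0.01, 0, 0, 0],
    [0, 0, -0.01, 0, 0, 0],
    [0, 0, -0.01, 0, 0, 0],
    [0, 0, -0.005, 0, 0, 0],
    [0, 0, -0.004, 0, 0, 0],
    [0, 0, 0, 0, 0, 0]
  ]
}}

```text
time_s: 3.05
eef_pos: [485.4, -12.6, 72.7]
tcp_rot: [0.884, 0.468, -0.0, -0.0]
ft_force: [-3.5, -2.3, 4.6]
finger_gap: -0.2
grasp_force: 2.4
```

Emit:
{"fn": "apply_moves", "kwargs": {
  "commands": [
    [0, 0, -0.004, 0, 0, 0],
    [0, 0, -0.004, 0, 0, 0],
    [0, 0, -0.003, 0, 0, 0],
    [0, 0, 0, 0, 0, 0],
    [0, 0, 0, 0, 0, 0]
  ]
}}

```text
time_s: 3.47
eef_pos: [485.9, -12.5, 63.0]
tcp_rot: [0.884, 0.468, 0.0, 0.0]
ft_force: [-4.4, -1.9, 7.7]
finger_gap: -0.0
grasp_force: 3.5
```

Run:
```python
from h import *
o=bot.observe();print(o["eef_pos"],o["ft_force"],o["tcp_rot"])
d=o["eef_pos"][:2]-[537.7,71.5];print("local",d@[.8297,-.5582],d@[.5582,.8297])
b=bot.capture("scene")[140:290,230:370]
cv2.imwrite("pics/s2.png",cv2.resize(b,None,fx=4,fy=4,interpolation=cv2.INTER_CUBIC)[...,::-1])
```

```text
[485.90475555 -12.54802296  62.99100158] [-4.41225891 -1.88900919  7.66827568] [8.83630787e-01 4.68184288e-01 1.85179459e-04 2.63474409e-04]
local 3.9410920972811385 -98.64675009545427
```

View pics/s2.png

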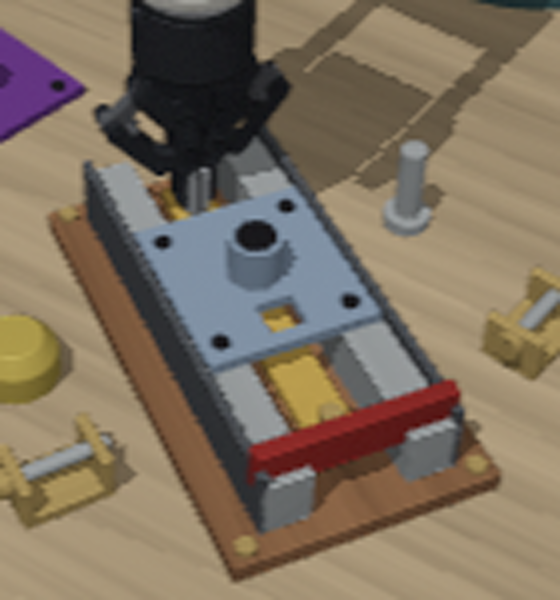

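The finger stands on the bar behind the plate, the pin has dropped (only a trace shows at (330,410)), and the plate hasn't moved. Next I'll press onto the hard stop and start the slide.

Emit:
{"fn": "apply_moves", "kwargs": {
  "commands": [
    [0, 0, -0.003, 0, 0, 0],
    [0, 0, -0.003, 0, 0, 0],
    [0, 0, 0, 0, 0, 0],
    [0, 0, 0, 0, 0, 0],
    [0.0022, 0.0033, 0, 0, 0, 0],
    [0.0022, 0.0033, 0, 0, 0, 0],
    [0.0022, 0.0033, 0, 0, 0, 0],
    [0.0022, 0.0033, 0, 0, 0, 0],
    [0, 0, 0, 0, 0, 0]
  ]
}}

```text
time_s: 4.27
eef_pos: [495.8, -0.0, 58.8]
tcp_rot: [0.884, 0.468, 0.001, 0.002]
ft_force: [-7.3, -9.2, 22.8]
finger_gap: -0.1
grasp_force: 11.6
```

Emit:
{"fn": "apply_moves", "kwargs": {
  "commands": [
    [0.0022, 0.0033, 0.002, 0, 0, 0],
    [0.0022, 0.0033, 0, 0, 0, 0],
    [0.0022, 0.0033, 0, 0, 0, 0],
    [0.0022, 0.0033, 0, 0, 0, 0],
    [0.0022, 0.0033, 0, 0, 0, 0],
    [0.0022, 0.0033, 0, 0, 0, 0],
    [0.0022, 0.0033, 0, 0, 0, 0],
    [0.0022, 0.0033, 0, 0, 0, 0],
    [0.0022, 0.0033, 0, 0, 0, 0],
    [0, 0, 0, 0, 0, 0]
  ]
}}

```text
time_s: 5.1
eef_pos: [515.0, 29.9, 59.8]
tcp_rot: [0.884, 0.468, 0.0, 0.001]
ft_force: [-2.0, -8.0, 10.6]
finger_gap: 0.1
grasp_force: 5.9
```

Emit:
{"fn": "apply_moves", "kwargs": {
  "commands": [
    [0.0022, 0.0033, 0, 0, 0, 0],
    [0.0022, 0.0033, 0, 0, 0, 0],
    [0.0022, 0.0033, 0, 0, 0, 0],
    [0.0022, 0.0033, 0, 0, 0, 0],
    [0.0022, 0.0033, 0, 0, 0, 0],
    [0.0022, 0.0033, 0, 0, 0, 0],
    [0.0022, 0.0033, 0, 0, 0, 0],
    [0.0022, 0.0033, 0, 0, 0, 0],
    [0, 0, 0, 0, 0, 0]
  ]
}}

```text
time_s: 5.85
eef_pos: [532.5, 56.5, 59.6]
tcp_rot: [0.884, 0.468, 0.0, 0.001]
ft_force: [-2.7, -6.9, 10.5]
finger_gap: 0.2
grasp_force: 5.7
```

Run:
```python
from h import *
o=bot.observe()
d=o["eef_pos"][:2]-[537.7,71.5];print("local",d@[.8297,-.5582],d@[.5582,.8297])
b=bot.capture("wrist")
cv2.imwrite("pics/w2.png",b[...,::-1])
```

```text
local 4.1139435646702704 -15.355455369293843
```

View pics/w2.png

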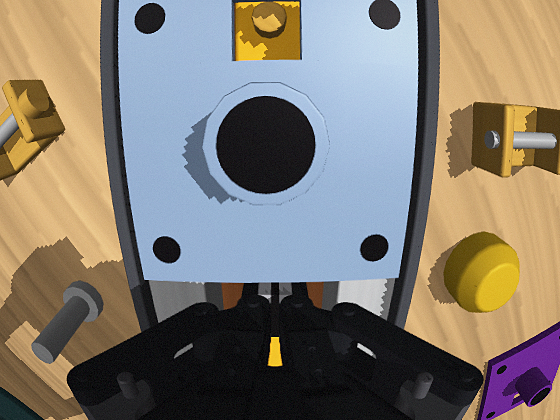

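The fingers are against the trailing edge at row 280, and the lowered pin shows in the hole at (268,18), near its front side. I'll push gently to the stop.

Emit:
{"fn": "apply_moves", "kwargs": {
  "commands": [
    [0.0011, 0.0017, 0, 0, 0, 0],
    [0.0011, 0.0017, 0, 0, 0, 0],
    [0.0011, 0.0017, 0, 0, 0, 0],
    [0, 0, 0, 0, 0, 0]
  ]
}}

```text
time_s: 6.23
eef_pos: [535.6, 61.2, 59.6]
tcp_rot: [0.884, 0.468, -0.0, 0.001]
ft_force: [-5.9, -9.6, 12.1]
finger_gap: 0.2
grasp_force: 6.7
```

Emit:
{"fn": "apply_moves", "kwargs": {
  "commands": [
    [0.0011, 0.0017, 0, 0, 0, 0],
    [0, 0, 0, 0, 0, 0]
  ]
}}

```text
time_s: 6.4
eef_pos: [536.7, 62.9, 59.6]
tcp_rot: [0.884, 0.468, -0.0, 0.001]
ft_force: [-6.3, -8.9, 12.2]
finger_gap: -0.0
grasp_force: 7.1
```

Emit:
{"fn": "apply_moves", "kwargs": {
  "commands": [
    [0.0011, 0.0017, 0, 0, 0, 0],
    [0, 0, 0, 0, 0, 0]
  ]
}}

```text
time_s: 6.57
eef_pos: [536.9, 63.4, 59.5]
tcp_rot: [0.884, 0.468, -0.002, 0.002]
ft_force: [-17.9, -24.4, 20.2]
finger_gap: 0.1
grasp_force: 18.8
```

The push force rose sharply to 30 N with the finger at slideway y ≈ -7, so the plate is on the stop. I'll back off slightly with the bar still down, then lift straight up.

Emit:
{"fn": "apply_moves", "kwargs": {
  "commands": [
    [-0.0011, -0.0017, 0, 0, 0, 0],
    [-0.0022, -0.0033, 0, 0, 0, 0],
    [-0.0011, -0.0017, 0, 0, 0, 0],
    [0, 0, 0, 0, 0, 0]
  ]
}}

```text
time_s: 6.9
eef_pos: [534.0, 58.9, 59.8]
tcp_rot: [0.884, 0.468, 0.002, 0.0]
ft_force: [1.3, 0.8, 6.5]
finger_gap: -0.0
grasp_force: 4.0
```

Run:
```python
from h import *
cv2.imwrite("pics/w3.png",bot.capture("wrist")[...,::-1])
```

```text
(no output)
```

View pics/w3.png

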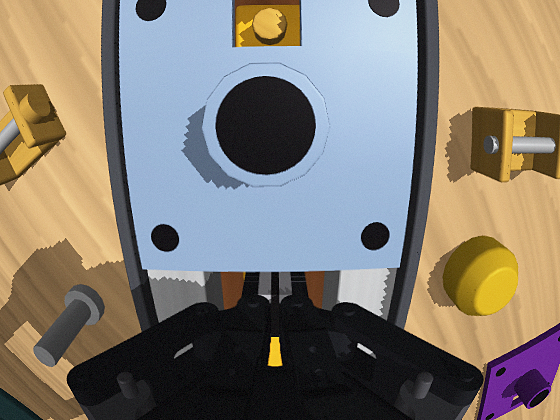

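The plate has stayed home while the finger backed off (its edge is now at row 268). The pin sits in the hole at (270,24), so I can release the bar.

Emit:
{"fn": "apply_moves", "kwargs": {
  "commands": [
    [0, 0, 0.005, 0, 0, 0],
    [0, 0, 0.006, 0, 0, 0],
    [0, 0, 0.008, 0, 0, 0],
    [0, 0, 0.015, 0, 0, 0],
    [0, 0, 0.03, 0, 0, 0],
    [0, 0, 0.04, 0, 0, 0],
    [0, 0, 0.04, 0, 0, 0],
    [-0.02, -0.03, 0.02, 0, 0, 0],
    [-0.02, -0.03, 0, 0, 0, 0],
    [0, 0, 0, 0, 0, 0]
  ]
}}

```text
time_s: 7.78
eef_pos: [491.3, -4.2, 224.5]
tcp_rot: [0.884, 0.468, 0.001, 0.001]
ft_force: [-0.8, 0.8, -0.6]
finger_gap: -0.1
grasp_force: 0.0
```

Run:
```python
from h import *
s=bot.capture("scene")[150:290,230:370];w=bot.capture("wrist")[:,90:470]
s=cv2.resize(s,(420,420),interpolation=cv2.INTER_CUBIC)
cv2.imwrite("pics/f.png",np.hstack([s,w])[...,::-1])
```

```text
(no output)
```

View pics/f.png

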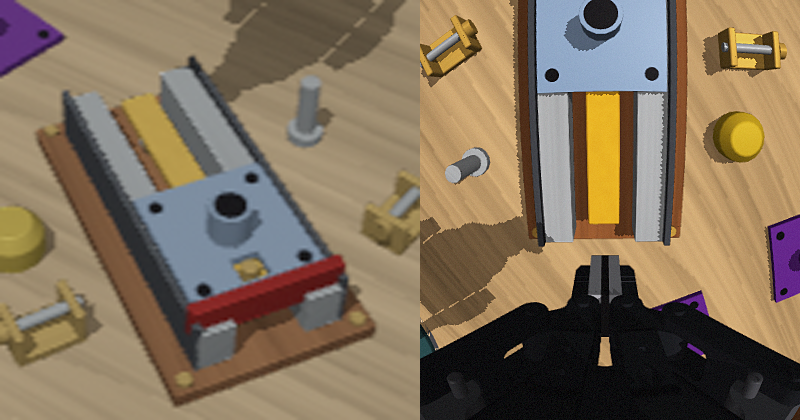

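The plate is flat against the red stop, the pin is up in the hole at (250,267), the bar has sprung back, and the arm is clear.

```bash
python3 -c "
from plant import bot
print(bot.sign_off())"
```

```text
the job is handed in; nothing more can be done
None
```

The job is done and handed in: the plate is home against the red stop, the bar is released with its pin up through the square hole, and the arm is clear, at about 8 s on the robot's clock.

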